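# Roll a spare conveyor roller to the checking pointers

### The arm

A 6-joint arm with a two-finger parallel gripper is mounted at the origin on the work surface. World frame = base frame: x ahead of the robot, y to its left, z up, the work surface at z = 0. Lengths are in m, angles in rad, forces in N, time in s.
With the tool pointing down it reaches from about 0.35 to 0.875 m from the base axis. Payload 15.5 kg.
Tool frame: the origin (TCP) lies between the finger pads; the fingertips stand arm.finger_overhang ahead of it and the grasp point (between the pads) lies 3 mm ahead of it (arm.finger_overhang is the distance from the TCP to the fingertips, in m); z points along the fingers, y is the line along which they close (so a half turn about z gives the same grasp; the last joint's range is limited). The gripper opens to 85 mm and grips with 20 to 120 N. Pads are 22 mm wide; open, the fingers measure 114 mm over their backs; the gripper's body (76 mm by 85 mm) begins 54 mm behind the grasp point. The pads swing forward as they close: fully open they stand 13 mm farther back than shut.
Start: joints at [1.095, 0.494, 1.345, -0, 1.302, -0.096], TCP at [0.232, 0.58, 0.225] pointing down, gripper open.
Joint ranges: [-2.91, 2.91], [-0.82, 2.16], [0.22, 2.67], [-1.22, 4.37], [0.12, 2.79], [-3.08, 3.08]. Speed limits (rad/s): [1.89, 1.89, 2.57, 3.01, 3.01, 3.01].

### API

Orientations are given as a unit quaternion [w, x, y, z].
In Python, from workcell import arm gives the robot as it stands.
- The arm moves only by the tool servo_tool, never from a script. Its argument "steps" is a list of rows, each a list of 7 numbers: the turn, a rotation vector about the tool's x, y, z in degrees, then the shift along the tool's x, y, z in cm, then the closure, from -1 (fully open) to 1 (shut), so that 0 is half open. In form: [[rx, ry, rz, dx, dy, dz, claw], ...]. A call has 1 to 10 rows; each row shifts and turns the commanded pose from where the row before left it, along the tool's axes as they then stand; what a row does not reach is not made up. A row lasts 1/8 s, in which the tool goes at most 62.5 mm and 10.7 degrees, less where a joint would pass 70% of its speed; a pose out of reach is approached as far as the arm can. A call with a gripper value outside its range is refused whole. The fingers move at their own pace and stop on an object; "newtons" is the grip in N (left out, the last holds). Time passes only in rows, so rows that do not move let the fingers close. It gives the time, the measured TCP pose, the force, the opening and the grip force at its end, in the units of the state.
- arm.get_obs(): the state, without advancing time (a new reading comes with each control period).
- arm.grab_frame(name): name is "scene" or "side" or "wrist"; returns a dict with "img" (420x560x3 uint8, red, green, blue), "fovy" (degrees; the focal length in pixels is half the picture's height over the tangent of half this angle, whatever the lens; pixels are square), "cx", "cy" (the principal point, pixels), "extrinsics" (4x4, takes a point from world to camera coordinates); the wrist camera has in their place "mount" (4x4, takes a point from camera to tool coordinates, whose origin is the TCP and whose axes are the flange's). Camera axes: x right, y up, looking along -z (the intrinsics and any distortion apply to the point x, -y, -z); pixel columns grow to the right and rows downward; lengths in m; the calibration is good to about 2 mm. The wrist camera is an equidistant fisheye: a pixel r from the principal point sees the ray r / f radians off the axis. A picture is of the moment at which its call begins: read the wrist's pose just before it. There is no depth.
- arm.hand_in(): hands the job in; it is judged then, once.
Trained networks look in a picture, given as the dict that the camera call returned (one of the last four; its "shot" number tells which), for a name from the list of things; names that differ only in an ending like _2 or _b are one class to them, and where a whole thing is asked for, a point or a joint stands for the part that bears it (a point fixed in the world has none). Each returns a list of dicts, best first, with "p" (0 to 1); they miss things now and then, are a little off and sometimes report something else, mostly with a low value. They report only what shows in the picture. A call takes as long as a camera call. They do not tell look-alikes from the thing itself.
- arm.look_for(picture, query): "position" ([column, row] in pixels, amid what is visible of it).
- arm.tip_of(picture, query): "position" ([column, row] in pixels: a listed point, or the origin of a listed thing).
The state is a dict: "t": time; "joint_pos": joint angles; "dq": joint speeds; "effort": joint torques, N m; "position": TCP position; "eef_rot": TCP orientation; "contact_force": force on the tool from outside, world axes, zero at the start; "moment": the same for the moment, N m; "width": opening from 0.0 (shut) to 1.0 (fully open); "finger_force": force on a finger pad.
Only numpy, scipy, OpenCV 4.12 (cv2) and the standard library are available. Lean on these libraries where they do the work, as an engineer would, in place of code of your own. Each camera call takes 0.05 s, during which the arm holds its last target. There are 200 camera calls.

### The job

Put your fingertips on top of the conveyor roller lying on the rubber mat and roll it slowly along the mat, by stroking its top, until it has stopped with its two spindle ends in line with the two steel pointers; then take your hand away. Use as many strokes as you like, touch only the upper half of the roller, never pinch it, lift it or send it running, and leave the carton, the brass fitting and the bearing where they are.

Things in the scene. Friction and masses are not known exactly. Their poses are not given: they have to be found in the camera images.
- roller: Loose metal cylinder lying on the mat: diameter 80, length 160 mm, paper band nearer one end, 12 mm spindle to 95 mm either side. 0.45 to 0.85 kg. Origin: its middle, on the axis, 40 mm over the mat. x: along the axis; y, z turn as it rolls. Starts 80-140 mm from the station's line, parallel within 0.05 rad. Let go at a few cm/s it stops by itself; a tip gripping its top goes twice as far as it.
- station: Fixed on the mat: two upright steel brackets, 48 mm tall, centred at x +-146 mm (foot 24 x 36 mm), with cone pointers aimed at each other 40 mm above the mat; 236 mm between tips; thin flat white line between. Origin: on the mat's top, midway. x: along the pointers' line; y: level, the rolling direction (roller starts on the + or - side); z up.
- mat: Black rubber mat fixed on the bench, 360 mm (x) by 560 mm (y), 6 mm thick. Origin: middle of its underside, on the bench top. Its top is flat and level.
- carton: Bystander: closed brown cardboard carton, 75 x 55 x 60 mm high, standing on the mat near one end. Origin: centre of its underside.
- fitting: Bystander: brass hose fitting standing upright on the mat, 40 mm across the foot, 66 mm tall. Origin: centre of its underside.
- bearing: Bystander: steel bearing ring lying flat on the mat, 52 mm outside diameter, 15 mm high. Origin: centre of its underside.
There are look-alikes about, which are no part of the job. Of the things that look like the roller, the smaller one is meant.

How it is judged:
On the way, in this order (a step that is already met when the one before it is completed fails the run):
1. the fingers press on the roller while it still lies well away from the pointers (contact force between the fingers and roller above 0.3 N and (y of roller in the frame of station above 0.03 m or y of roller in the frame of station below -0.03 m)), for 0.05 s.
2. the roller has rolled, not slid: it has turned by more than 1 rad about its axis (angle between roller's own z axis and vertical above 1 rad), for 0.05 s.
At the end, for the whole second after the job is handed in: The roller lies still on the mat between the two pointers: its middle within 10 mm of the pointers' line across it and within 23 mm of the midpoint along it, its axis within 0.12 rad of the line, resting at its own height (axis 40 +- 3 mm above the mat), at rest (under 10 mm/s and 0.25 rad/s) (y of roller in the frame of station between -0.01 and 0.01 m and x of roller in the frame of station between -0.023 and 0.023 m and z of roller in the frame of station between 0.037 and 0.043 m and angle between the x axis of roller and the x axis of station, either way round below 0.12 rad and linear speed of roller below 0.01 m/s and angular speed of roller below 0.25 rad/s); the robot touches nothing.
It fails at once if the roller is lifted (axis more than 50 mm above the mat) (z of roller in the frame of station above 0.05 m).
It fails at once if the roller is sent running (faster than 0.3 m/s) (linear speed of roller above 0.3 m/s).
It fails at once if the fingers touch the roller low down: grasp point less than 60 mm above the mat while touching it (fingertips must be on its upper half) (contact force between the fingers and roller above 0.5 N and z of the grasp point in the frame of station below 0.06 m).
It fails at once if the carton, the fitting or the bearing is moved by more than 15 mm (distance of any of carton, fitting, bearing from where it was at the start of the episode above 0.015 m).
It also fails if it takes over 48 s, if anything falls off the work surface, if the arm or the gripper's body presses on something with over 40 N, if the wrist force passes 120 N, or if a joint passes its speed limit or range.

## Working session

There is one attempt and no reset: what is moved stays moved. The work goes in short steps, Python scripts to look and compute and a tool call to move; the robot and the scene stay as the last step left them, time stands still between calls to the robot, and variables do not carry over. Pictures are saved under pics/ and viewed, at most 10 in all, crops included, and the job is handed in when it is done.

Besides the shell and the picture viewer there is one more tool, called by a JSON object that holds its "op" and its "data". servo_tool: Moves the arm, as the interface text tells. Its arguments: {"type":"object","properties":{"steps":{"type":"array"},"newtons":{"type":"number"}},"required":["steps"]}

```bash
mkdir -p pics
cat > h.py <<'E'
import numpy as np, cv2
from workcell import arm
def ray(f,px):
    E=np.array(f["extrinsics"]);F=f["img"].shape[0]/2/np.tan(np.radians(f["fovy"])/2)
    d=np.array([(px[0]-f["cx"])/F,-(px[1]-f["cy"])/F,-1]);R=E[:3,:3]
    return -R.T@E[:3,3],R.T@d
def onz(f,px,z):
    o,d=ray(f,px);return o+d*(z-o[2])/d[2]
def proj(f,p):
    E=np.array(f["extrinsics"]);F=f["img"].shape[0]/2/np.tan(np.radians(f["fovy"])/2)
    c=E[:3,:3]@np.array(p)+E[:3,3];return f["cx"]+F*c[0]/-c[2],f["cy"]-F*c[1]/-c[2]
E
cat > a.py <<'E'
from h import *
np.set_printoptions(precision=4,suppress=True)
print(arm.get_obs()["eef_rot"],arm.finger_overhang)
H={"roller":.046,"station":.006,"mat":0.,"carton":.006,"fitting":.006,"bearing":.006}
for n in("scene","side"):
    f=arm.grab_frame(n);cv2.imwrite(f"pics/{n}0.png",f["img"][...,::-1]);print(n,f.keys())
    for k in H:
        for r in arm.tip_of(f,k)[:3]:print(k,round(r["p"],2),np.round(r["position"]),onz(f,r["position"],H[k]))
E
python3 a.py
```

```text
[-0.0002  0.1888  0.982  -0.0006] 0.022
scene dict_keys(['img', 'fovy', 'cx', 'cy', 'extrinsics', 'shot'])
roller 0.61 [285. 217.] [0.5457 0.0227 0.046 ]
roller 0.57 [298. 117.] [ 0.2936 -0.3079  0.046 ]
station 0.62 [303. 244.] [0.5341 0.1072 0.006 ]
mat 0.74 [289. 240.] [0.562  0.0737 0.    ]
carton 0.77 [351. 289.] [0.4986 0.2951 0.006 ]
fitting 0.62 [215. 218.] [ 0.7172 -0.1037  0.006 ]
bearing 0.58 [298. 298.] [0.6382 0.243  0.006 ]
side dict_keys(['img', 'fovy', 'cx', 'cy', 'extrinsics', 'shot'])
roller 0.7 [224. 380.] [ 0.2956 -0.3015  0.046 ]
roller 0.55 [292. 225.] [0.5508 0.0267 0.046 ]
carton 0.62 [240. 188.] [0.5127 0.3033 0.006 ]
carton 0.29 [381. 257.] [ 0.713  -0.1069  0.006 ]
fitting 0.8 [380. 253.] [ 0.7173 -0.0932  0.006 ]
bearing 0.62 [289. 193.] [0.6338 0.2282 0.006 ]
```

View pics/scene0.png

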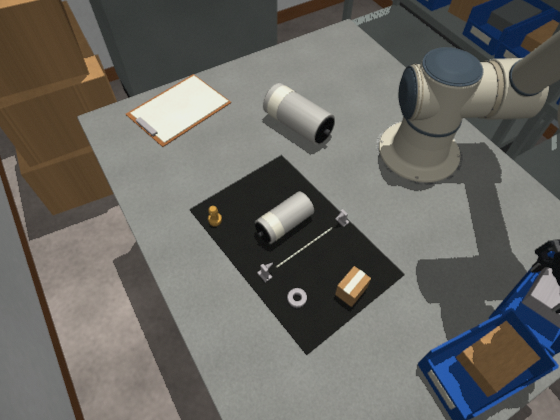

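View pics/side0.png

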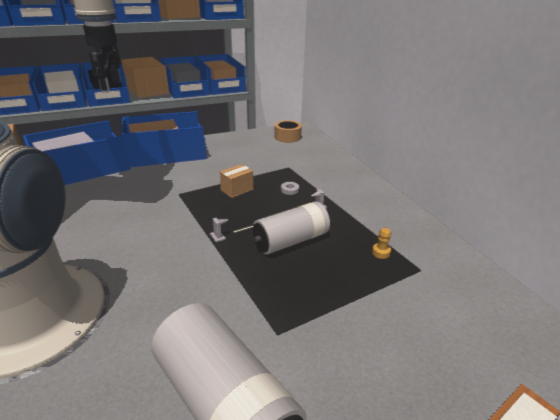

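The scene view shows the small roller at about (285,217), brackets at (343,218) and (265,270), carton (352,286), ring (297,297) and fitting (214,216). The larger roller at (298,113) is off the mat. The side view agrees. I'll zoom in next.

Run:
```python
import cv2
a=cv2.imread('pics/scene0.png')[180:300,240:370];cv2.imwrite('pics/z1.png',cv2.resize(a,None,fx=5,fy=5,interpolation=2))
a=cv2.imread('pics/side0.png')[180:270,200:340];cv2.imwrite('pics/z2.png',cv2.resize(a,None,fx=5,fy=5,interpolation=2))
```

```text
(no output)
```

View pics/z1.png

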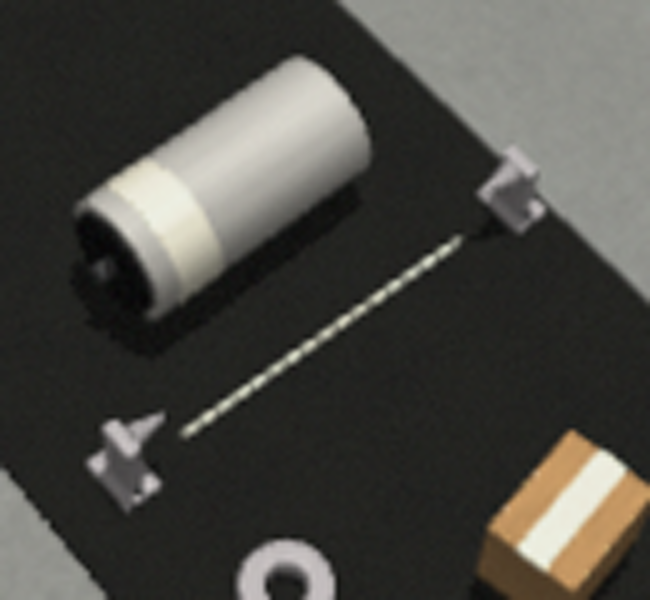

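View pics/z2.png

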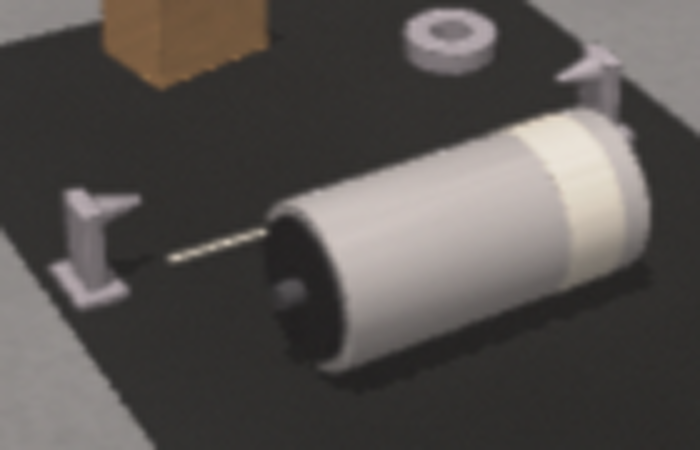

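The crops show the white line from (276.6,267) to (332.4,227.6) in the scene view. The roller's spindle ends are at scene (260,233.6) and side (258,238).

```bash
cat > b.py <<'E'
from h import *
np.set_printoptions(precision=4,suppress=True)
S=arm.grab_frame("scene");D=arm.grab_frame("side")
a=onz(S,(276.6,267),.006);b=onz(S,(332.4,227.6),.006);print("line",a,b,np.linalg.norm(a-b))
print("tips scene",onz(S,(240+163/5,180+415/5),.046),"side",onz(D,(200+140/5,180+201/5),.046),onz(D,(200+560/5,180+77/5),.046),"side line end",onz(D,(200+170/5,180+259/5),.006))
p=onz(S,(260,233.6),.046);q=onz(D,(258,238),.046);print("spindles",p,q,np.linalg.norm(p-q))
c=(p+q)/2;print("roller",c)
m=[onz(S,x,.006) for x in((192,210),(282,156),(403,272),(307,352))];print(m,sum(m)/4)
m=(a+b)/2;u=(b-a);u/=np.linalg.norm(u);n=np.array([-u[1],u[0],0]);print("mid",m,"angle",np.arctan2(u[1],u[0]),"rel",u@(c-m),n@(c-m),"n",n,"roller ang",np.arctan2(*(q-p)[1::-1]))
E
python3 b.py
```

```text
line [0.6396 0.1329 0.006 ] [0.4299 0.1057 0.006 ] 0.21142747941615098
tips scene [0.6529 0.1341 0.046 ] side [0.4189 0.1004 0.046 ] [0.655  0.1329 0.046 ] side line end [0.4329 0.1046 0.006 ]
spindles [0.6367 0.0352 0.046 ] [0.4606 0.0094 0.046 ] 0.1779548951360571
roller [0.5487 0.0223 0.046 ]
[array([ 0.7634, -0.1653,  0.006 ]), array([ 0.4149, -0.2123,  0.006 ]), array([0.3424, 0.3278, 0.006 ]), array([0.6943, 0.376 , 0.006 ])] [0.5538 0.0815 0.006 ]
mid [0.5347 0.1193 0.006 ] angle -3.0124831321790237 rel -0.0013368236618807711 0.09795539540931848 n [ 0.1288 -0.9917  0.    ] roller ang -2.9962693463068995
```

{"op": "servo_tool", "data": {"steps": [[0,0,10,0,0,0,-1],[0,0,10,0,0,0,-1],[0,0,10,0,0,0,-1],[0,0,10,0,0,0,-1],[0,0,10,0,0,0,-1],[0,0,10,0,0,0,-1]]}}

```text
t: 1.55
position: [0.2317, 0.5805, 0.2246]
eef_rot: [0.0, 0.657, 0.754, -0.0]
contact_force: [0.3, -0.5, -0.3]
width: 1.001
finger_force: 0.0
```

{"op": "servo_tool", "data": {"steps": [[0,0,0,-4.3,1.7,0,-1],[0,0,0,-4.3,1.7,0,-1],[0,0,0,-4.3,1.7,0,-1],[0,0,0,-4.3,1.7,0,-1],[0,0,0,-4.3,1.7,0,-1],[0,0,0,-4.3,1.7,0,-1],[0,0,0,-4.3,1.7,0,-1]]}}

```text
t: 2.42
position: [0.3932, 0.2983, 0.2248]
eef_rot: [0.0, 0.654, 0.756, 0.0]
contact_force: [0.9, 0.9, 0.6]
width: 1.002
finger_force: 0.0
```

{"op": "servo_tool", "data": {"steps": [[0,0,0,-4.3,1.7,0,-1],[0,0,0,-4.3,1.7,0,-1],[0,0,0,-4.3,1.7,0,-1],[0,0,0,-4.3,1.7,0,-1],[0,0,0,-4.3,1.7,0,-1],[0,0,0,-4.3,1.7,0,-1],[0,0,0,-4.3,1.7,0,-1],[0,0,0,0,0,0,-1]]}}

```text
t: 3.42
position: [0.5549, 0.0163, 0.2245]
eef_rot: [0.0, 0.656, 0.755, 0.0]
contact_force: [0.2, 0.3, -0.2]
width: 1.0
finger_force: 0.0
```

{"op": "servo_tool", "data": {"steps": [[0,0,0,-0.4,-0.5,3.5,-1],[0,0,0,0,0,3.5,-1],[0,0,0,0,0,2,-1],[0,0,0,0,0,1,-1],[0,0,0,0,0,0.3,-1],[0,0,0,0,0,0.3,-1],[0,0,0,0,0,0.3,-1],[0,0,0,0,0,0,-1]]}}

```text
t: 4.42
position: [0.5492, 0.0141, 0.1157]
eef_rot: [0.0, 0.655, 0.756, 0.0]
contact_force: [-0.1, 0.0, 0.0]
width: 1.002
finger_force: 0.0
```

{"op": "servo_tool", "data": {"steps": [[0,0,0,0,0,0.3,-1],[0,0,0,0,0,0.3,-1],[0,0,0,0,0,0.2,-1],[0,0,0,0,0,0,-1]]}}

```text
t: 4.92
position: [0.5491, 0.0141, 0.1074]
eef_rot: [-0.0, 0.655, 0.756, -0.0]
contact_force: [-0.3, -0.4, -0.2]
width: 1.001
finger_force: 0.0
```

{"op": "servo_tool", "data": {"steps": [[0,0,0,0,0,0.3,-1],[0,0,0,0,0,0.3,-1],[0,0,0,0,0,0.2,-1],[0,0,0,0,0,0.2,-1],[0,0,0,0,0,0,-1]]}}

```text
t: 5.55
position: [0.5491, 0.0141, 0.0974]
eef_rot: [-0.0, 0.654, 0.756, -0.0]
contact_force: [-0.3, 0.1, 0.5]
width: 1.002
finger_force: 0.0
```

{"op": "servo_tool", "data": {"steps": [[0,0,0,0,0,0.1,-1],[0,0,0,0,0,0.1,-1],[0,0,0,0,0,0.1,-1],[0,0,0,0,0,0,-1]]}}

```text
t: 6.05
position: [0.5491, 0.0141, 0.0945]
eef_rot: [-0.0, 0.654, 0.756, -0.0]
contact_force: [-0.6, -0.4, -0.1]
width: 1.0
finger_force: 0.0
```

{"op": "servo_tool", "data": {"steps": [[0,0,0,0,0,0.1,-1],[0,0,0,0,0,0.1,-1],[0,0,0,0,0,0,-1]]}}

```text
t: 6.42
position: [0.5491, 0.0141, 0.0925]
eef_rot: [-0.0, 0.654, 0.756, -0.0]
contact_force: [-0.3, -1.3, -0.5]
width: 1.001
finger_force: 0.0
```

{"op": "servo_tool", "data": {"steps": [[0,0,0,0,0,0.1,-1],[0,0,0,0,0,0,-1]]}}

```text
t: 6.68
position: [0.5491, 0.0141, 0.0915]
eef_rot: [-0.0, 0.654, 0.756, -0.0]
contact_force: [0.4, 0.3, 0.4]
width: 1.0
finger_force: 0.0
```

```bash
cat > c.py <<'E'
from h import *
import sys
np.set_printoptions(precision=4,suppress=True)
mid=np.array([.5357,.118,.046]);u=np.array([-.9908,-.1356,0]);d=np.array([-.1356,.9908,0])
for n in("scene","side"):
    f=arm.grab_frame(n);cv2.imwrite(f"pics/{n}{sys.argv[1]}.png",f["img"][...,::-1])
    for fn in(arm.tip_of,arm.look_for):
        for r in fn(f,"roller"):
            p=onz(f,r["position"],.046)-mid
            if abs(p@d)<.2:print(n,fn.__name__,round(r["p"],2),np.round(r["position"],1),"rel x,y",u@p,d@p)
o=arm.get_obs();print(o["t"],o["position"],o["contact_force"],"tcp rel",u@(o["position"]-mid),d@(o["position"]-mid))
E
python3 c.py 1; python3 -c "
import cv2
a=cv2.imread('pics/side1.png')[150:270,200:340];cv2.imwrite('pics/z3.png',cv2.resize(a,None,fx=5,fy=5,interpolation=2))"
```

```text
scene call 0.63 [284.6 214.6] rel x,y 0.006742025121594813 -0.1026679717058341
scene call 0.58 [284.6 217.8] rel x,y -0.0002881079569115372 -0.0939625236632051
side call 0.64 [293.8 228.7] rel x,y 0.0010170268240427313 -0.10561687213455868
side call 0.93 [290.  228.4] rel x,y 0.008017851207321266 -0.1003942175126618
6.975 [0.5492 0.0141 0.0916] [ 0.2983 -0.2642 -0.4182] tcp rel 0.0007385335520206108 -0.10477562977365673
```

View pics/z3.png

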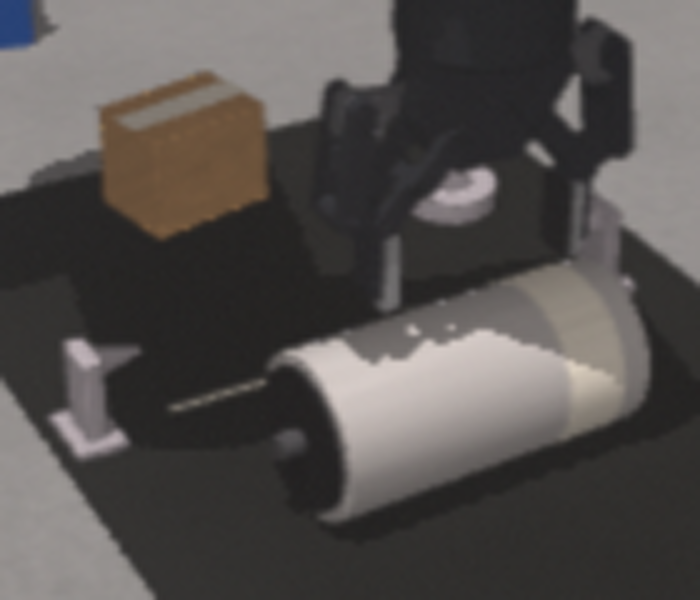

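The crop shows the open fingers over the roller with the near tip at side pixel (277,211.6), a little above its silhouette. I'll use that to compute the tip height.

Run:
```python
from h import *
f=arm.grab_frame("side")
t=np.array([.5492,.0141,.0915]);y=np.array([.990,.140,0]);x=np.array([-.14,.99,0])
for s in(-.0425,-.057):
  for z in(.0915,.0865,.0825):
    p=t+y*s;p[2]=z;print(s,z,[np.round(proj(f,p+x*k),1) for k in(-.011,.011)])
for yy in (-.04,.0,.04):
  c=np.array([.549,.021,.086])-.05*y; print("roller top line",np.round(proj(f,c+x*0),1));break
```

```text
-0.0425 0.0915 [array([280.6, 219.4]), array([275.5, 214.5])]
-0.0425 0.0865 [array([280.6, 221.3]), array([275.5, 216.4])]
-0.0425 0.0825 [array([280.5, 222.9]), array([275.4, 217.9])]
-0.057 0.0915 [array([274.8, 221.3]), array([269.7, 216.3])]
-0.057 0.0865 [array([274.8, 223.2]), array([269.7, 218.2])]
-0.057 0.0825 [array([274.7, 224.7]), array([269.7, 219.7])]
roller top line [273.7 218.3]
```

{"op": "servo_tool", "data": {"steps": [[0,0,0,0,0,-3,0.3],[0,0,0,0,0,0,0.3],[0,0,0,0,0,0,0.3],[0,0,0,0,0,0,0.3]]}}

```text
t: 7.52
position: [0.5487, 0.0141, 0.1209]
eef_rot: [-0.0, 0.654, 0.756, -0.0]
contact_force: [0.3, -0.0, -0.5]
width: 0.349
finger_force: 0.0
```

```bash
python3 c.py 2; python3 -c "
import cv2
a=cv2.imread('pics/side2.png')[150:270,200:340];cv2.imwrite('pics/z4.png',cv2.resize(a,None,fx=5,fy=5,interpolation=2))"
```

```text
scene call 0.87 [286.8 218.3] rel x,y 0.003647524514968448 -0.08862312485664132
scene call 0.72 [283.8 218.3] rel x,y -0.0032084522323490325 -0.09405957570707627
scene call 0.52 [355.2 284.7] rel x,y 0.013543789868746787 0.18722391870709
side call 0.89 [291.2 229.1] rel x,y 0.007062850092605844 -0.10407797578356259
side call 0.74 [291.  225.4] rel x,y -0.00030183511330501595 -0.09128070346670489
7.825 [0.5491 0.0141 0.1214] [-0.0851  0.0209 -0.7573] tcp rel 0.0008612183994889167 -0.10475557354107354
```

View pics/z4.png

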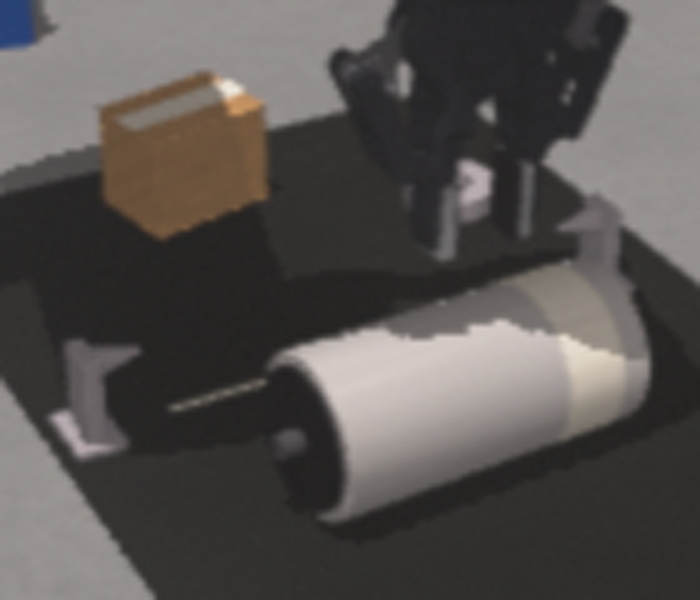

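Half closed, the near tip shows at side pixel (288,201.6), higher than the TCP geometry predicts. I'll check with an overlay in both views.

Run:
```python
from h import *
t=np.array([.5491,.0141,.1214]);y=np.array([.990,.140,0]);x=np.array([-.14,.99,0])
out=[]
for n,(r,c) in(("scene",(130,230)),("side",(150,230))):
    f=arm.grab_frame(n);a=f["img"][r:r+110,c:c+75,::-1];a=cv2.resize(a,None,fx=5,fy=5,interpolation=2)
    for dz,col in((0,(0,0,255)),(-.022,(0,255,0)),(.03,(255,0,0))):
        for s in(-.015,.015):
            p=t+y*s;p[2]+=dz
            q=proj(f,p+x*-.011),proj(f,p+x*.011)
            q=[(int((v[0]-c+.5)*5),int((v[1]-r+.5)*5)) for v in q];cv2.line(a,*q,col,1)
    out.append(a)
cv2.imwrite("pics/o.png",np.hstack(out))
```

```text
(no output)
```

View pics/o.png

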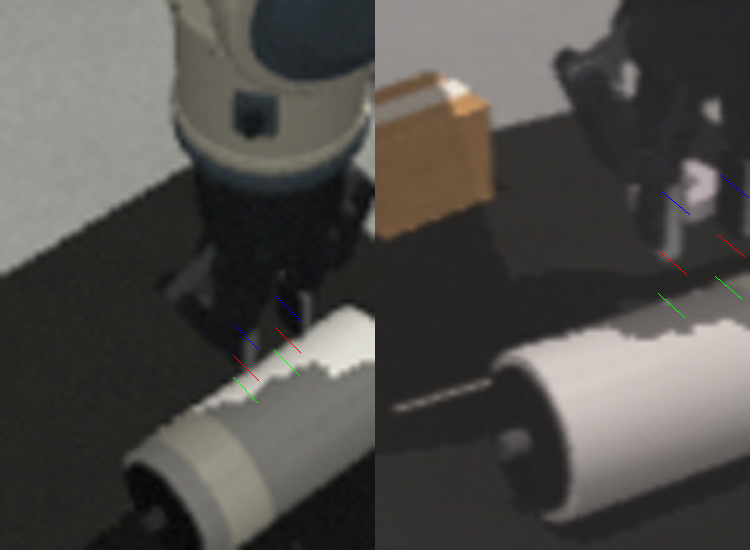

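In the overlay the half-closed tips sit about level with the TCP, between -0 and +5 mm. Contact should therefore come near TCP z = 0.085, well above the 0.069 limit. I'll creep down to it.

{"op": "servo_tool", "data": {"steps": [[0,0,0,0,0,1.5,0.3],[0,0,0,0,0,0.8,0.3],[0,0,0,0,0,0.3,0.3],[0,0,0,0,0,0.2,0.3],[0,0,0,0,0,0.1,0.3],[0,0,0,0,0,0,0.3]]}}

```text
t: 8.68
position: [0.5492, 0.0141, 0.0927]
eef_rot: [0.0, 0.654, 0.756, 0.0]
contact_force: [-0.4, -0.3, -1.2]
width: 0.355
finger_force: 0.0
```

{"op": "servo_tool", "data": {"steps": [[0,0,0,0,0,0.1,0.3],[0,0,0,0,0,0.1,0.3],[0,0,0,0,0,0.1,0.3],[0,0,0,0,0,0,0.3]]}}

```text
t: 9.18
position: [0.5491, 0.0141, 0.0895]
eef_rot: [-0.0, 0.654, 0.756, -0.0]
contact_force: [0.1, -0.0, 0.7]
width: 0.354
finger_force: 0.0
```

{"op": "servo_tool", "data": {"steps": [[0,0,0,0,0,0.1,0.3],[0,0,0,0,0,0.1,0.3],[0,0,0,0,0,0.1,0.3],[0,0,0,0,0,0,0.3]]}}

```text
t: 9.68
position: [0.5491, 0.0141, 0.0865]
eef_rot: [-0.0, 0.654, 0.756, -0.0]
contact_force: [0.1, 0.2, -0.6]
width: 0.348
finger_force: 0.0
```

{"op": "servo_tool", "data": {"steps": [[0,0,0,0,0,0.1,0.3],[0,0,0,0,0,0.1,0.3],[0,0,0,0,0,0,0.3]]}}

```text
t: 10.05
position: [0.5491, 0.0141, 0.0845]
eef_rot: [-0.0, 0.654, 0.756, -0.0]
contact_force: [0.1, 0.0, 0.1]
width: 0.353
finger_force: 0.0
```

{"op": "servo_tool", "data": {"steps": [[0,0,0,0,0,0.1,0.3],[0,0,0,0,0,0.1,0.3],[0,0,0,0,0,0,0.3]]}}

```text
t: 10.42
position: [0.5491, 0.0141, 0.0825]
eef_rot: [-0.0, 0.654, 0.756, -0.0]
contact_force: [-0.3, -0.2, -0.0]
width: 0.349
finger_force: 0.0
```

{"op": "servo_tool", "data": {"steps": [[0,0,0,0,0,0.1,0.3],[0,0,0,0,0,0.1,0.3],[0,0,0,0,0,0,0.3]]}}

```text
t: 10.8
position: [0.5491, 0.0141, 0.0805]
eef_rot: [-0.0, 0.654, 0.756, -0.0]
contact_force: [0.2, 1.1, -0.6]
width: 0.348
finger_force: 0.0
```

Run:
```python
from h import *
out=[]
for n,(r,c) in(("scene",(160,230)),("side",(160,245))):
    f=arm.grab_frame(n);cv2.imwrite(f"pics/{n}5.png",f["img"][...,::-1]);out.append(cv2.resize(f["img"][r:r+90,c:c+75,::-1],None,fx=5,fy=5,interpolation=2))
o=arm.get_obs();f=arm.grab_frame("wrist");w=f["img"][...,::-1];print(f["mount"])
out.append(np.zeros((450,50,3),np.uint8))
cv2.imwrite("pics/p.png",np.hstack(out));cv2.imwrite("pics/w.png",w)
```

```text
[[ 5.70323325e-04  9.55129412e-01  2.96188254e-01  7.72504388e-02]
 [ 9.99999316e-01 -8.47058966e-04  8.06000891e-04  1.27617458e-03]
 [ 1.02072407e-03  2.96187592e-01 -9.55129242e-01 -1.48594635e-01]
 [ 0.00000000e+00  0.00000000e+00  0.00000000e+00  1.00000000e+00]]
```

View pics/p.png

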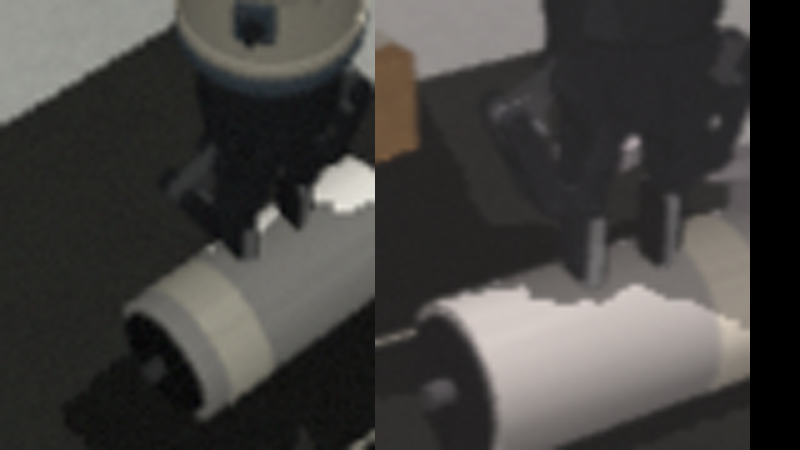

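Both views show the tips about to touch the roller's top, at (250,255) and (593,283) in the composite. A little further down.

{"op": "servo_tool", "data": {"steps": [[0,0,0,0,0,0.1,0.3],[0,0,0,0,0,0.1,0.3],[0,0,0,0,0,0,0.3]]}}

```text
t: 11.32
position: [0.5492, 0.0141, 0.0787]
eef_rot: [0.0, 0.654, 0.756, 0.0]
contact_force: [-1.0, 0.2, 4.2]
width: 0.347
finger_force: 1.9
```

{"op": "servo_tool", "data": {"steps": [[0,0,0,0.3,0,0.05,0.3],[0,0,0,0.5,0,0,0.3],[0,0,0,0.5,0,0,0.3],[0,0,0,0.5,0,0,0.3],[0,0,0,0.5,0,0,0.3],[0,0,0,0.5,0,0,0.3],[0,0,0,0.5,0,0,0.3],[0,0,0,0.3,0,0,0.3]]}}

```text
t: 12.32
position: [0.5436, 0.05, 0.0786]
eef_rot: [-0.0, 0.654, 0.756, -0.0]
contact_force: [-5.0, -0.4, 13.0]
width: 0.351
finger_force: 6.5
```

```bash
python3 c.py 6
```

```text
scene call 0.66 [287.7 220.1] rel x,y 0.0017663994816863803 -0.08215465021233515
scene call 0.74 [286.6 225.4] rel x,y -0.01219167149239618 -0.0700375310121035
side call 0.68 [285.9 225.3] rel x,y 0.009839695438808091 -0.08522243235219411
side call 0.6 [285.4 221.8] rel x,y 0.003458544340961626 -0.0723636416580664
12.625 [0.5436 0.0498 0.0785] [-5.3163 -0.8923 14.4684] tcp rel 0.0014515699221600083 -0.06863710652249638
```

{"op": "servo_tool", "data": {"steps": [[0,0,0,0,0,-0.6,0.3],[0,0,0,-2.3,0,0,0.3],[0,0,0,0,0,0.5,0.3],[0,0,0,0,0,0.1,0.3],[0,0,0,0.4,0,0,0.3],[0,0,0,0.6,0,0,0.3],[0,0,0,0.6,0,0,0.3],[0,0,0,0.6,0,0,0.3],[0,0,0,0.6,0,0,0.3],[0,0,0,0.6,0,0,0.3]]}}

```text
t: 13.88
position: [0.5419, 0.0614, 0.0786]
eef_rot: [-0.0, 0.654, 0.756, -0.0]
contact_force: [-6.0, -1.8, 17.2]
width: 0.345
finger_force: 8.5
```

{"op": "servo_tool", "data": {"steps": [[0,0,0,0.6,0,0,0.3],[0,0,0,0.2,0,0,0.3]]}}

```text
t: 14.12
position: [0.5406, 0.0695, 0.0786]
eef_rot: [-0.0, 0.654, 0.756, -0.0]
contact_force: [-5.9, -0.8, 16.4]
width: 0.35
finger_force: 8.0
```

```bash
python3 c.py 7
```

```text
scene call 0.85 [293.2 225.8] rel x,y 0.00186505314587165 -0.05714764473425185
scene call 0.66 [292.7 230.6] rel x,y -0.009567948552197371 -0.0455540205173538
side call 0.66 [281.3 220.4] rel x,y 0.008918506046308502 -0.06268780242421947
side call 0.18 [284.7 228.8] rel x,y 0.019464180890583528 -0.09587487979185902
side call 0.87 [279.8 221.7] rel x,y 0.01475745317810797 -0.06566349483170128
side call 0.42 [296.5 189.9] rel x,y -0.10003742044079862 0.04234373309645691
14.425 [0.5407 0.0692 0.0786] [-5.866   0.1343 16.6732] tcp rel 0.001669777276291026 -0.04900633767167484
```

{"op": "servo_tool", "data": {"steps": [[0,0,0,0,0,-0.6,0.3],[0,0,0,-2.3,0,0,0.3],[0,0,0,0,0,0.5,0.3],[0,0,0,0,0,0.1,0.3],[0,0,0,0.4,0,0,0.3],[0,0,0,0.6,0,0,0.3],[0,0,0,0.6,0,0,0.3],[0,0,0,0.6,0,0,0.3],[0,0,0,0.6,0,0,0.3],[0,0,0,0.6,0,0,0.3]]}}

```text
t: 15.68
position: [0.5389, 0.0803, 0.0787]
eef_rot: [-0.0, 0.654, 0.756, -0.0]
contact_force: [-6.9, -1.0, 17.3]
width: 0.348
finger_force: 8.3
```

{"op": "servo_tool", "data": {"steps": [[0,0,0,0.6,0,0,0.3],[0,0,0,0.2,0,0,0.3],[0,0,0,0,0,-0.6,0.3],[0,0,0,-2.3,0,0,0.3]]}}

```text
t: 16.18
position: [0.542, 0.0658, 0.0846]
eef_rot: [0.0, 0.654, 0.757, 0.0]
contact_force: [-0.2, -1.3, -1.3]
width: 0.351
finger_force: 0.0
```

```bash
python3 c.py 8;python3 - <<'E'
import cv2,numpy as np
a=cv2.imread('pics/scene8.png')[180:300,240:370];b=cv2.imread('pics/side8.png')[170:290,200:330]
cv2.imwrite('pics/z8.png',cv2.resize(np.hstack([a,b]),None,fx=3,fy=3,interpolation=2))
E
```

```text
scene call 0.7 [297.  230.4] rel x,y 0.0005098376540466381 -0.03840858979277406
scene call 0.81 [296.8 230.9] rel x,y -0.0010115507204905066 -0.03747877689718852
side call 0.91 [276.2 215.6] rel x,y 0.00923220142110353 -0.03913191058729874
side call 0.98 [274.5 216.6] rel x,y 0.014950581134282388 -0.040927212867074875
16.475 [0.5417 0.0652 0.0841] [ 0.0052 -0.4829 -0.5933] tcp rel 0.0012164781791714797 -0.05316810169782633
```

View pics/z8.png

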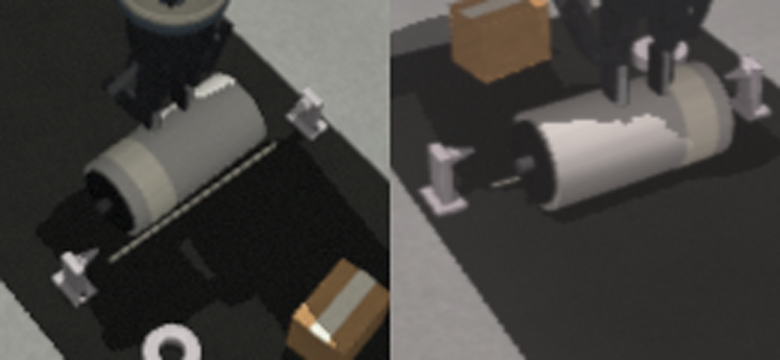

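The composite shows the roller about 40 mm short of the line and parallel to it. The spindle ends are at scene (274,248.3) and side (244.4,224.3).

Run:
```python
from h import *
S=arm.grab_frame("scene");D=arm.grab_frame("side")
mid=np.array([.5357,.118,.046]);u=np.array([-.9908,-.1356,0]);d=np.array([-.1356,.9908,0])
p=onz(S,(274,248.3),.046)-mid;q=onz(D,(244.4,224.3),.046)-mid
print([(round(v@u,4),round(v@d,4)) for v in(p,q,(p+q)/2)])
```

```text
[(np.float64(-0.0871), np.float64(-0.0335)), (np.float64(0.0919), np.float64(-0.0353)), (np.float64(0.0024), np.float64(-0.0344))]
```

{"op": "servo_tool", "data": {"steps": [[0,0,0,0.5,0,0,0.3],[0,0,0,0,0,0.5,0.3],[0,0,0,0,0,0.1,0.3],[0,0,0,0.4,0,0,0.3],[0,0,0,0.6,0,0,0.3],[0,0,0,0.6,0,0,0.3],[0,0,0,0.6,0,0,0.3],[0,0,0,0.6,0,0,0.3],[0,0,0,0.6,0,0,0.3],[0,0,0,0.3,0,0,0.3]]}}

```text
t: 17.82
position: [0.5354, 0.1063, 0.0786]
eef_rot: [-0.0, 0.654, 0.756, -0.0]
contact_force: [-5.8, -1.0, 18.1]
width: 0.351
finger_force: 9.2
```

{"op": "servo_tool", "data": {"steps": [[0,0,0,0,0,0,0.3],[0,0,0,0,0,-0.6,0.3],[0,0,0,-2,0,0,0.3],[0,0,0,0,0,0,0.3]]}}

```text
t: 18.32
position: [0.539, 0.0848, 0.0839]
eef_rot: [0.0, 0.655, 0.756, -0.0]
contact_force: [-0.6, -0.3, 0.5]
width: 0.35
finger_force: 0.0
```

```bash
python3 c.py 9
```

```text
scene call 0.83 [302.6 237.2] rel x,y -0.0014989957617660065 -0.011196926143005959
scene call 0.97 [302.3 237.1] rel x,y -0.0019535620222881117 -0.011977551722744255
side call 0.92 [273.5 213.9] rel x,y 0.011236633780037591 -0.029548825155565058
side call 0.85 [269.9 211.2] rel x,y 0.01300186238048219 -0.014886911227414212
18.625 [0.5386 0.0865 0.084 ] [-0.5982 -0.3453  0.379 ] tcp rel 0.0013996821041791755 -0.03161339272081438
```

{"op": "servo_tool", "data": {"steps": [[0,0,0,0.3,0,0,0.3],[0,0,0,0,0,0.5,0.3],[0,0,0,0,0,0.1,0.3],[0,0,0,0.4,0,0,0.3],[0,0,0,0.6,0,0,0.3],[0,0,0,0.6,0,0,0.3],[0,0,0,0.6,0,0,0.3],[0,0,0,0.6,0,0,0.3],[0,0,0,0.5,0,0,0.3],[0,0,0,0.1,0,0,0.3]]}}

```text
t: 19.88
position: [0.5331, 0.1232, 0.0786]
eef_rot: [0.0, 0.654, 0.756, -0.0]
contact_force: [-5.3, -1.5, 18.3]
width: 0.353
finger_force: 9.3
```

{"op": "servo_tool", "data": {"steps": [[0,0,0,0,0,0,0.3],[0,0,0,0,0,-0.6,0.3],[0,0,0,0,0,-4,0.3],[0,0,0,-5,0,-6,0.3],[0,0,0,-5,0,-2,0.3],[0,0,0,-5,0,0,0.3],[0,0,0,0,0,0,0.3]]}}

```text
t: 20.75
position: [0.5539, -0.0186, 0.1923]
eef_rot: [0.001, 0.656, 0.755, 0.0]
contact_force: [0.2, 0.5, -0.5]
width: 0.349
finger_force: 0.0
```

```bash
python3 c.py 10;python3 - <<'E'
import cv2,numpy as np
a=cv2.imread('pics/scene10.png')[200:300,250:360];b=cv2.imread('pics/side10.png')[165:265,210:330]
cv2.imwrite('pics/z10.png',cv2.resize(np.hstack([a,b]),(798,347),interpolation=2))
E
```

```text
scene call 0.72 [306.1 238.8] rel x,y 0.002873836306759899 -0.0010268037544784226
scene call 0.88 [307.1 236.3] rel x,y 0.01043166967581242 -0.005499845545820803
side call 0.92 [268.3 209.9] rel x,y 0.013578311748340852 -0.007878473370810529
side call 0.66 [237.4 187.7] rel x,y 0.032743039656018345 0.12789096145725512
side call 0.9 [268.7 208.4] rel x,y 0.009400235511416857 -0.002363900639425143
21.05 [ 0.5533 -0.0146  0.1919] [-0.2238 -0.4585 -0.3497] tcp rel 0.0005723314945614108 -0.13377569726763958
```

View pics/z10.png

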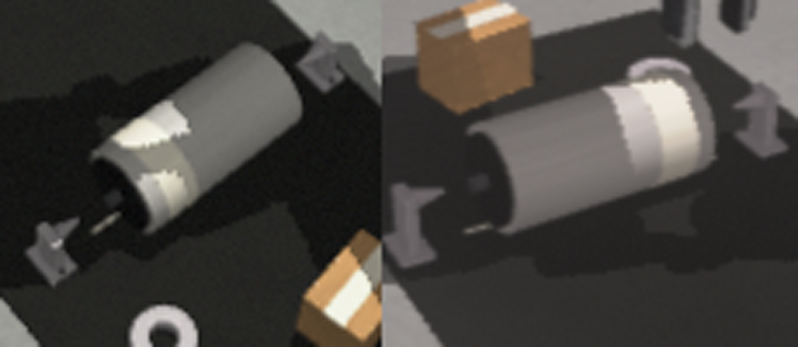

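The roller now lies between the pointers. Its spindle ends are at scene (283.1,257.6) and side (237.8,218), and the pointer tips at scene (272.5,263.4) and side (227.7,220).

Run:
```python
from h import *
S=arm.grab_frame("scene");D=arm.grab_frame("side")
mid=np.array([.5357,.118,.046]);u=np.array([-.9908,-.1356,0]);d=np.array([-.1356,.9908,0])
P=[onz(S,(283.1,257.6),.046),onz(D,(237.8,218),.046),onz(S,(272.5,263.4),.046),onz(D,(227.7,220),.046),onz(D,(210+(738-381.7)/3.47,165+104/3.47),.046)]
print([(round((v-mid)@u,4),round((v-mid)@d,4)) for v in P])
```

```text
[(np.float64(-0.0855), np.float64(0.005)), (np.float64(0.0941), np.float64(-0.0042)), (np.float64(-0.1193), np.float64(0.0009)), (np.float64(0.1184), np.float64(-0.0005)), (np.float64(-0.123), np.float64(-0.0004))]
```

```bash
python3 -c "
from workcell import arm
print(arm.hand_in())"
```

```text
the job is handed in; nothing more can be done
None
```

I rolled the roller onto the pointers' line in five gentle strokes along its top and handed the job in at about 21 s. My last camera measurement put it about 0.5 mm off the line and 4 mm off the midpoint, with its axis about 0.05 rad out; the hand was clear, and the judge's result wasn't shown.

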